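# Show a specimen case to the sprung viewing lens and put it back

### The arm

A 6-joint arm with a two-finger parallel gripper is mounted at the origin on the work surface. World frame = base frame: x ahead of the robot, y to its left, z up, the work surface at z = 0. Lengths are in m, angles in degrees, forces in N, time in s.
With the tool pointing down it reaches from about 0.375 to 0.75 m from the base axis. Payload 9 kg.
Tool frame: the origin (TCP) lies where the fingers leave the gripper's body, on its centre line; the fingertips stand 73 mm ahead of it and the grasp point (between the pads) lies 54 mm ahead of it (robot.tip_reach is the distance from the TCP to the fingertips, in m); z points along the fingers, y is the line along which they close (so a half turn about z gives the same grasp; the last joint's range is limited). The gripper opens to 85 mm and grips with 20 to 120 N. Pads are 22 mm wide; open, the fingers measure 114 mm over their backs; the gripper's body (76 mm by 85 mm) begins 54 mm behind the grasp point. The pads swing forward as they close: fully open they stand 13 mm farther back than shut.
Start: joints at [-77.447, 5.964, 5.575, 89.605, 0, 77.527], TCP at [0.254, -0.544, 0.304] pointing down, gripper open.
Joint ranges: [-171.21, 171.21], [-48.23, 106.86], [-62.78, 66.21], [-105.2, 120.99], [-86.42, 89.51], [-180, 180]. Speed limits (degrees/s): [127.2, 127.2, 147.25, 180, 180, 180].

### API

Orientations are given as [roll, pitch, yaw] about the fixed x, y, z axes, in that order (R = Rz(yaw) Ry(pitch) Rx(roll)).
In Python, from plant import robot gives the robot as it stands. Calls block until the motion is done:
- robot.move_pose(position, orientation): joint-space move of the TCP to a pose.
- robot.line_to(position, vel=0.15, rotation=None, guard=None): straight line of the TCP; rotation=None keeps the orientation; vel is the mean speed in m/s. With guard (N) it stops when the force on the tool has changed by that much, and returns True; else False.
- robot.goto_joints(angles): joint-space move.
- robot.set_gripper(opening): finger opening in m; the grip force is fixed at half the most; returns when the fingers have stopped.
- robot.pause(seconds).
- robot.ik(position, orientation): joint angles nearest the present ones, or None.
- robot.observe(): the state.
- robot.grab_frame(name): name is "side" or "top" or "wrist"; returns the picture (420x560x3 uint8, blue, green, red); there is no depth.
- robot.get_calibration(name): a dict with "vertical_fov" (degrees; the focal length in pixels is half the picture's height over the tangent of half this angle, whatever the lens; pixels are square), "cx", "cy" (the principal point, pixels), "rvec" (rotation vector, rad) and "tvec" (3), from world to camera coordinates, as OpenCV has them. Camera axes: x right, y down, z forward; pixel columns grow to the right and rows downward; lengths in m; the calibration is good to about 2 mm. A picture is of the moment at which its call begins: read the wrist's pose just before it. get_calibration takes no time and is no camera call; for the wrist camera it gives the pose at the moment of the call.
A pose or a line that the arm cannot do raises robot.IKError and nothing moves.
- robot.job_done(): hands the job in; it is judged then, once.
The state is a dict: "time": time; "q": joint angles; "qvel": joint speeds; "joint_torque": joint torques, N m; "tool_pos": TCP position; "tcp_rot": TCP orientation; "ft_force": force on the tool from outside, world axes, zero at the start; "torque": the same for the moment, N m; "gripper_width": finger opening in m; "gripper_force": force on a finger pad.
Only numpy, scipy, OpenCV 4.12 (cv2) and the standard library are available. Lean on these libraries where they do the work, as an engineer would, in place of code of your own. Each camera call takes 0.05 s, during which the arm holds its last target. There are 200 camera calls.

### The job

Take the closed specimen case with the broad beetle off its sloping rest and lift it up to the horizontal viewer. Hold it there upright, its clear front against the lens nose, square to the lens and with the beetle centred on it, pressed so lightly that the sprung nose gives only a few millimetres; how far the lens tube stands out differs every time, so feel for it. Hold it still there for at least two seconds, then set it back down on the same rest just as it was, fully seated with its front outward, and let go; leave the other case and everything else on the bench where it is.

Things in the scene. Friction and masses are not known exactly. Their poses are not given: they have to be found in the camera images.
- case: the case to show: flat, closed, a short BROAD beetle in it, grey rim, white back, clear front; 14 mm thick (x), 80 wide (y), 90 tall (z), 0.06-0.13 kg. Origin: centre of its lower edge. x points out of the clear front, z up the case. Starts on a rest, z 0.6 rad off vertical, upper edge leaning towards the robot, front facing up and away. Pinch it across the upper edge, tool tilted along it.
- case_mid (a point): the middle of the case (the beetle), 45 mm up its z from the lower edge, mid thickness; axes as the case
- other_case: a second case of the same size and make holding one long SLIM insect, on the other rest; leave it alone. Origin and axes as for the first case
- easel_a: white fixed rest holding the case to show: base 100 x 90 mm, back 70 mm wide leaning 0.6 rad towards the robot behind the lower 55 mm of the case (the upper 35 mm is free on both faces), ledge, and a front lip 8 mm high, 5 mm clear of the case. Lift the case out along its slope. Origin: on the bench, 30 mm below the middle of the case's lower edge.
- easel_b: the same kind of rest; holds the other case
- viewer: white horizontal video viewer fixed to the bench: foot 200 x 130 mm, column, housing 120 x 75 x 75 mm whose front looks along its own -x; housing top 208 mm above the bench. Origin: on the bench below the housing's front face. From the front stands a round lens tube 28 mm thick, with a black round nose 38 mm wide and 30 mm long at its end.
- lens_axis (a point): point on the optical axis, 10 mm before the housing's front, 170 mm above the bench; x points into the viewer, z up. The nose's flat front lies 56 to 91 mm out along -x: the tube is set differently every time, unreported, and does not give. The nose is sprung: it yields 1 mm per newton from first touch, 15 mm at most. A few newtons are right, above 14 N is too hard.
- round_dish: clear round closed dish, 63 mm across, 15 mm high, lying on the bench between the rests; leave alone. Origin: centre of the underside
- jar: small glass jar, 48 mm across, 70 mm high; leave alone. Origin: centre of the underside
- dropper: small amber bottle, 36 mm across, 85 mm high; leave alone. Origin: centre of the underside
- forceps: steel forceps 110 mm long lying along their x; leave alone. Origin: middle of the underside
- loupe: metal loupe 36 mm across, 20 mm high; leave alone. Origin: centre of the underside
Not all that is in view belongs to the job. What is shaped like the case but blue or turquoise is not meant.

How it is judged:
By the outcome, as a careful person would: the job done as asked, in the order asked, and still so for the second after the job is handed in, with the robot touching nothing.
It also fails if it takes over 61 s, if anything falls off the work surface, if the arm or the gripper's body presses on something with over 40 N, if the wrist force passes 120 N, or if a joint passes its speed limit or range.

## Working session

There is one attempt and no reset: what is moved stays moved. The work goes in short steps, each a Python script; the robot and the scene stay as the last script left them, time stands still between calls to the robot, and variables do not carry over. Pictures are saved under pics/ and viewed, at most 10 in all, crops included, and the job is handed in when it is done.

```bash
ls; mkdir -p pics; python3 - <<'E'
from plant import robot
import cv2, numpy as np
o=robot.observe(); print(o)
for n in ("side","top","wrist"):
    im=robot.grab_frame(n); cv2.imwrite(f"pics/{n}0.png",im); print(n,robot.get_calibration(n))
a=[cv2.imread(f"pics/{n}0.png") for n in("side","top")]
cv2.imwrite("pics/s0.png",cv2.resize(np.vstack(a),None,fx=.7,fy=.7))
E
```

```text
pics
{'time': 0.0, 'q': array([-7.74482820e+01,  5.99863576e+00,  5.52725449e+00,  8.96015528e+01,
        3.98028896e-04,  7.75268011e+01]), 'qvel': array([-0.11699917,  0.12263392,  0.02710435, -0.06235257, -0.02197842,
       -0.00918807]), 'joint_torque': array([ 1.30483924e-03, -5.56932592e+01,  5.03648400e+01,  1.70515361e-02,
       -2.78782891e-04,  5.93828176e-06]), 'tool_pos': array([ 0.2537701 , -0.5434522 ,  0.30312393]), 'tcp_rot': array([-1.79928873e+02, -1.61411390e-02,  2.50249066e+01]), 'ft_force': array([ 0.30320589,  0.66477435, -1.37004071]), 'torque': array([0.05922863, 0.01195362, 0.05401529]), 'gripper_force': 0.0, 'gripper_width': 0.08548732363053374}
side {'vertical_fov': 44.62257178667762, 'cx': 273.0499552971897, 'cy': 214.71280778090238, 'rvec': array([ 0.22941402, -2.8391697 ,  1.15859358]), 'tvec': array([0.58013234, 0.16205456, 1.48134759])}
top {'vertical_fov': 52.21706714356991, 'cx': 280.2333871707857, 'cy': 204.9696414562447, 'rvec': array([ 2.12697669, -2.15437556,  0.20558681]), 'tvec': array([-0.04123562,  0.57624342,  1.01164919])}
wrist {'vertical_fov': 69.49761371144095, 'cx': 286.02268431929417, 'cy': 212.5261940128492, 'rvec': array([-2.41546479,  1.53758494,  0.24793008]), 'tvec': array([-0.60026546, -0.04118197,  0.37994089])}
```

View pics/side0.png

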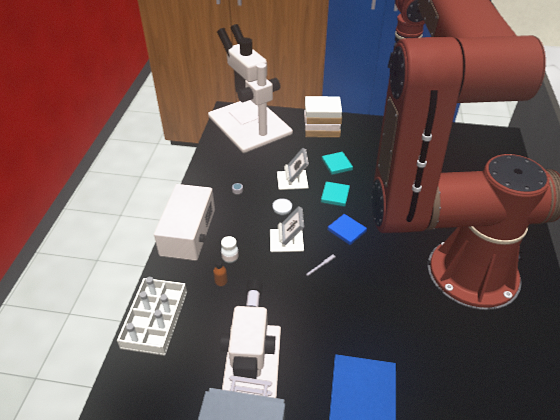

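View pics/top0.png

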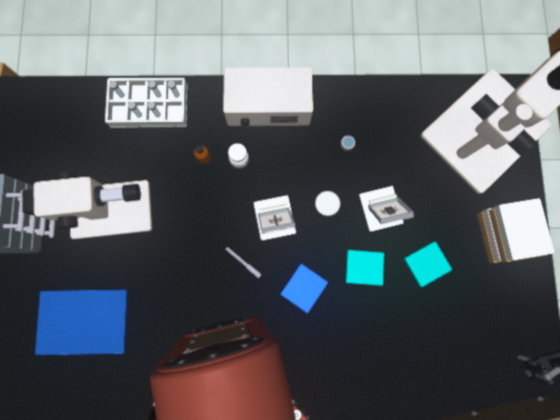

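The side view shows the rests at (287,232) and (295,170), with the viewer at (248,340). In the top view the rests are at (275,218) and (388,210), the viewer's lens nose is at (130,192), the dish at (328,203), and the turquoise/blue decoys are flat on the bench. The two candidates are the cases at top (276,218) and (390,210), so I'll enlarge both.

```bash
cat > h.py <<'E'
import numpy as np, cv2
from plant import robot
from scipy.spatial.transform import Rotation as Ro
def cam(c):
    f=210/np.tan(np.radians(c["vertical_fov"]/2)); K=np.array([[f,0,c["cx"]],[0,f,c["cy"]],[0,0,1]])
    return K, cv2.Rodrigues(c["rvec"])[0], np.asarray(c["tvec"])
def ray(c,uv):
    K,R,t=cam(c); d=R.T@np.linalg.solve(K,[uv[0],uv[1],1]); return -R.T@t, d/np.linalg.norm(d)
def onz(c,uv,z):
    o,d=ray(c,uv); return o+d*(z-o[2])/d[2]
def tri(rays):
    A=sum(np.eye(3)-np.outer(d,d) for o,d in rays); b=sum((np.eye(3)-np.outer(d,d))@o for o,d in rays)
    p=np.linalg.solve(A,b); return p,[np.linalg.norm(np.cross(p-o,d)) for o,d in rays]
def proj(c,P):
    K,R,t=cam(c); q=(R@np.atleast_2d(P).T).T+t; q=(K@q.T).T; return q[:,:2]/q[:,2:]
E
python3 - <<'E'
from h import *
T=cv2.imread("pics/top0.png");S=cv2.imread("pics/side0.png")
a=T[185:245,245:345];b=T[180:240,340:440];c=S[195:255,245:345];d=S[140:200,250:350]
r=lambda i:cv2.resize(i,(400,240),interpolation=cv2.INTER_CUBIC)
cv2.imwrite("pics/c0.png",np.vstack([np.hstack([r(a),r(b)]),np.hstack([r(c),r(d)])]))
v=T[165:245,20:160]
cv2.imwrite("pics/c1.png",np.vstack([cv2.resize(v,(560,320),interpolation=cv2.INTER_CUBIC),cv2.resize(S[280:350,200:340],(560,280),interpolation=cv2.INTER_CUBIC)]))
ct=robot.get_calibration("top");cs=robot.get_calibration("side")
for n,p in dict(eA=(275,218),eB=(388,210),nose=(130,192)).items(): print(n,onz(ct,p,0.05 if n!='nose' else .17))
print(onz(cs,(287,232),.05),onz(cs,(295,170),.05))
E
```

```text
eA [ 0.54322961 -0.03524101  0.05      ]
eB [ 0.55999768 -0.316196    0.05      ]
nose [0.58738025 0.28260904 0.17      ]
[ 0.54883868 -0.01958378  0.05      ] [ 0.56292551 -0.30355484  0.05      ]
```

View pics/c0.png

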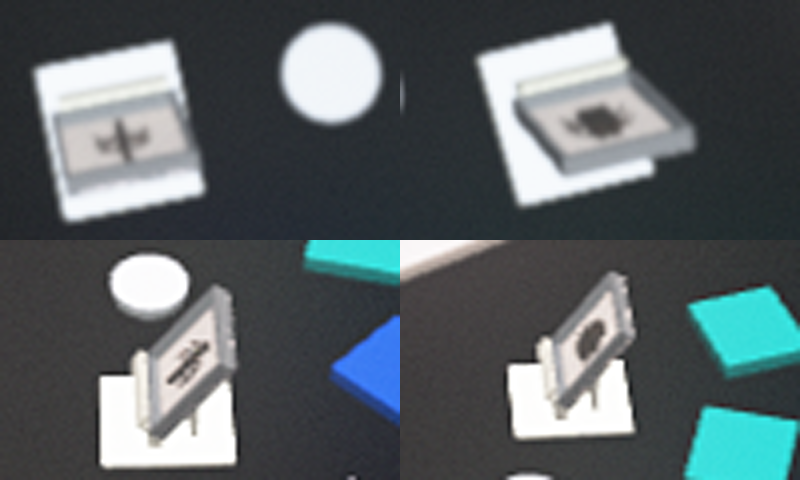

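View pics/c1.png

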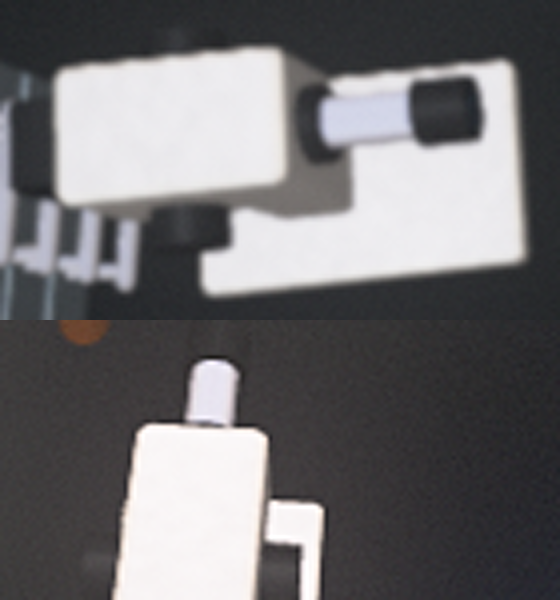

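c0 shows the right-hand case (top 390,210; side 295,170) with a broad, round-bodied beetle. The left one (top 276,218) has a thin body with spread wings, so it is the slim insect. The target is therefore the right-hand rest, and its position agrees in both views at about (0.56, -0.31). c1 shows the viewer's nose at top px (131,192), with the lens looking towards -y. Next I'll measure coarse poses and take a close wrist view.

```bash
python3 - <<'E'
from h import *
ct=robot.get_calibration("top")
base=np.array([onz(ct,p,.006) for p in [(358.75,193.75),(393,185.5),(403.75,223),(370,231.25)]])
print(base[:,:2].round(3), [np.linalg.norm(base[i]-base[i-1]).round(4) for i in range(4)],base.mean(0))
e=(base[0]-base[3])+(base[1]-base[2]); phi=np.degrees(np.arctan2(e[1],e[0])); print("easel yaw",phi)
H=np.array([onz(ct,p,.208) for p in [(34.25,182.5),(90,176.75),(91.25,210.75),(35,216)]])
print(H[:,:2].round(3),[np.linalg.norm(H[i]-H[i-1]).round(4) for i in range(4)])
e=(H[0]-H[1])+(H[3]-H[2]); print("viewer yaw",np.degrees(np.arctan2(e[1],e[0])),"front mid",(H[1]+H[2])/2)
T=np.r_[robot.observe()["tool_pos"]]; Rt=Ro.from_euler("xyz",robot.observe()["tcp_rot"],degrees=True).as_matrix()
cw=robot.get_calibration("wrist");K,R,t=cam(cw); print("cam in tool",Rt.T@(-R.T@t-T),"axis",Rt.T@R[2])
# trial IK
ph=phi; P0=np.array([base.mean(0)[0],base.mean(0)[1],.03])
Rc=Ro.from_euler("z",ph,degrees=True)*Ro.from_euler("y",-.6)
for s in (1,-1):
    C=Rc.as_matrix(); Rg=np.column_stack([np.cross(s*C[:,0],-C[:,2]),s*C[:,0],-C[:,2]])
    rpy=Ro.from_matrix(Rg).as_euler("xyz",degrees=True)
    for d in (.14,.26,.30): print(s,d,rpy.round(1),robot.ik(P0+C[:,2]*d,rpy))
E
```

```text
[[ 0.611 -0.254]
 [ 0.632 -0.345]
 [ 0.533 -0.367]
 [ 0.512 -0.279]] [np.float64(0.1013), np.float64(0.0933), np.float64(0.1015), np.float64(0.0907)] [ 0.57180655 -0.31141579  0.006     ]
easel yaw 13.230297824078983
[[0.602 0.471]
 [0.613 0.355]
 [0.54  0.348]
 [0.531 0.463]] [np.float64(0.0715), np.float64(0.1159), np.float64(0.073), np.float64(0.1153)]
viewer yaw 95.20121377620701 front mid [0.57683493 0.35174014 0.208     ]
cam in tool [ 0.07976526  0.0007397  -0.06984161] axis [-3.13097525e-01  5.46734297e-05  9.49720978e-01]
1 0.14 [145.6   0.  103.2] [-58.90604798 -10.33568321 -31.49091931  56.99261516  32.50821992
  21.33047976]
1 0.26 [145.6   0.  103.2] [-66.75034874 -17.84723401 -27.18858912  73.87085321  33.78176617
  12.08265353]
1 0.3 [145.6   0.  103.2] [-69.53935031 -19.09033774 -24.71421388  79.45483056  34.06634696
   8.73889894]
-1 0.14 [-145.6    0.   -76.8] [ -58.90604798  -10.33568321  -31.49091931   56.99261516   32.50821992
 -158.66952024]
-1 0.26 [-145.6    0.   -76.8] [ -66.75034874  -17.84723401  -27.18858912   73.87085321   33.78176617
 -167.91734647]
-1 0.3 [-145.6    0.   -76.8] [ -69.53935031  -19.09033774  -24.71421388   79.45483056   34.06634696
 -171.26110106]
```

```bash
python3 - <<'E'
from h import *
import json
def shot(n):
    c=robot.get_calibration("wrist"); im=robot.grab_frame("wrist"); cv2.imwrite(f"pics/{n}.png",im); json.dump({k:np.asarray(v).tolist() for k,v in c.items()},open(f"pics/{n}.json","w")); return im
robot.move_pose([.53,-.315,.35],[180,0,13.2]); robot.pause(.3); a=shot("w1"); print(robot.observe()["time"])
P0=np.array([.572,-.311,.03]);C=(Ro.from_euler("z",13.2,degrees=True)*Ro.from_euler("y",-.6)).as_matrix()
robot.move_pose(P0+C[:,2]*.27,[145.6,0,103.2]);robot.pause(.3); b=shot("w2"); print(robot.observe()["time"])
cv2.imwrite("pics/w12.png",np.vstack([cv2.resize(i,(400,300)) for i in(a,b)]))
E
```

```text
1.8583
3.925
```

View pics/w12.png

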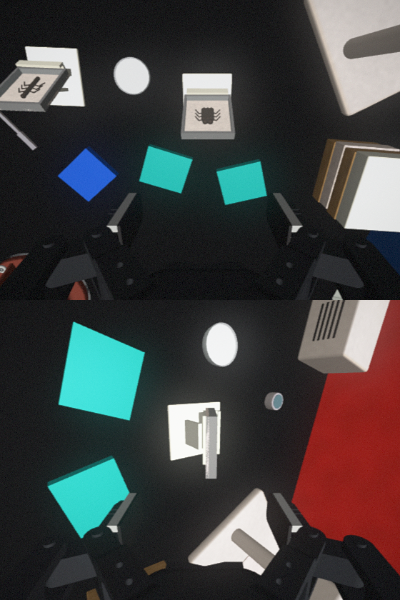

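The wrist views confirm it: in w1 the beetle at about (291,160) full-res is broad, and the other one at (42,120) is slim. In w2 the case's top edge is seen near (293,195). Enlarging both now to pick corners.

```bash
python3 - <<'E'
import cv2,numpy as np
a=cv2.imread("pics/w1.png")[95:200,240:340];b=cv2.imread("pics/w2.png")[135:260,225:325]
b=b[:,:]
g=lambda i,s:cv2.resize(i,None,fx=s,fy=s,interpolation=cv2.INTER_CUBIC)
A=g(a,4);B=g(b,4);h=max(A.shape[0],B.shape[0])
pad=lambda i:cv2.copyMakeBorder(i,0,h-i.shape[0],0,0,cv2.BORDER_CONSTANT)
cv2.imwrite("pics/c2.png",np.hstack([pad(A),pad(B)]))
E
```

```text
(no output)
```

View pics/c2.png

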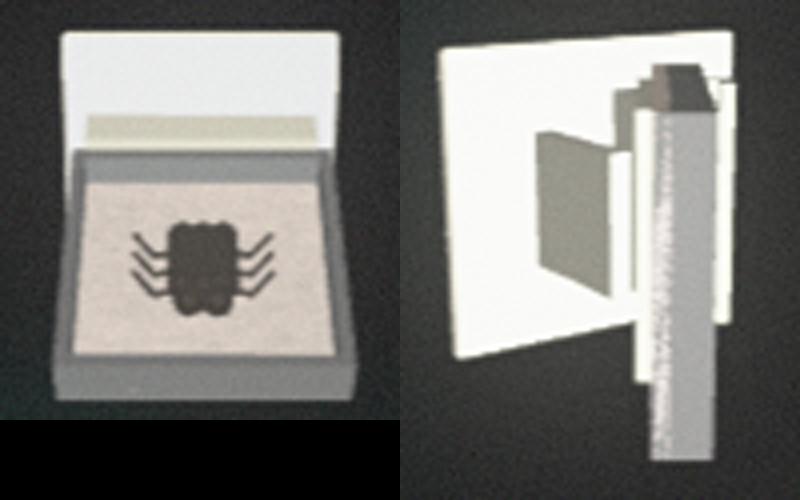

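c2 shows the case's upper-edge face in both views. In w1 its front corners are near (254.5,185.5)/(328,185.5) and its back corners near (254,194.8)/(329,194.8). In w2 the same face spans cols 288–303.5 and rows 162.5–250. I'll triangulate these corners.

```bash
python3 - <<'E'
from h import *
import json
c1=json.load(open("pics/w1.json"));c2=json.load(open("pics/w2.json"))
q=lambda p:(240+p[0]/4-.4,95+p[1]/4-.4); r=lambda p:(225+(p[0]-400)/4-.4,135+p[1]/4-.4)
W1=dict(FL=(58,361),FR=(352,361),BL=(55,400),BR=(357,400)); W2=dict(FL=(714,110),FR=(713,460),BL=(653,110),BR=(650,460))
P={}
for k in W1:
    P[k],e=tri([ray(c1,q(W1[k])),ray(c2,r(W2[k]))]); print(k,P[k].round(4),np.round(e,4))
d=lambda a,b:np.linalg.norm(P[a]-P[b]).round(4)
print("w",d("FL","FR"),d("BL","BR"),"t",d("FL","BL"),d("FR","BR"))
y=P["FL"]+P["BL"]-P["FR"]-P["BR"]; phi=np.degrees(np.arctan2(-y[0],y[1])); n=P["FL"]+P["FR"]-P["BL"]-P["BR"]
print("yaw",phi,"ytilt",y/np.linalg.norm(y),"n",n/np.linalg.norm(n))
top=sum(P.values())/4; C=(Ro.from_euler("z",phi,degrees=True)*Ro.from_euler("y",-.6)).as_matrix()
print("top",top,"origin",top-.09*C[:,2])
# check: predicted lower front edge in w1, from origin
O=top-.09*C[:,2]
print((proj(c1,[O+C@[.007,.04,0],O+C@[.007,-.04,0]])-[240,95]+.4)*4)
# base corners yaw (w1, z=.006)
b=[onz(c1,q(p),.006) for p in((62,33),(340,33))]; print("base far edge",b, np.degrees(np.arctan2(-(b[0]-b[1])[0],(b[0]-b[1])[1])),np.linalg.norm(b[0]-b[1]))
b2=[onz(c2,r(p),.006) for p in((440,48),(733,31),(457,358))];print(b2,np.linalg.norm(b2[0]-b2[2]),np.linalg.norm(b2[0]-b2[1]))
E
```

```text
Traceback (most recent call last):
  File "h.py", line 8, in ray
    K,R,t=cam(c); d=R.T@np.linalg.solve(K,[uv[0],uv[1],1]); return -R.T@t, d/np.linalg.norm(d)
          ~~~^^^
  File "h.py", line 6, in cam
    return K, cv2.Rodrigues(c["rvec"])[0], np.asarray(c["tvec"])
              ~~~~~~~~~~~~~^^^^^^^^^^^
cv2.error: OpenCV(4.12.0) :-1: error: (-5:Bad argument) in function 'Rodrigues'
> Overload resolution failed:
>  - src is not a numpy array, neither a scalar
>  - Expected Ptr<cv::UMat> for argument 'src'
```

```bash
sed -i 's/cv2.Rodrigues(c\["rvec"\])/cv2.Rodrigues(np.asarray(c["rvec"]))/' h.py; python3 - <<'E'
from h import *
import json
c1=json.load(open("pics/w1.json"));c2=json.load(open("pics/w2.json"))
q=lambda p:(240+p[0]/4-.4,95+p[1]/4-.4); r=lambda p:(225+(p[0]-400)/4-.4,135+p[1]/4-.4)
W1=dict(FL=(58,361),FR=(352,361),BL=(55,400),BR=(357,400)); W2=dict(FL=(714,110),FR=(713,460),BL=(653,110),BR=(650,460))
P={}
for k in W1:
    P[k],e=tri([ray(c1,q(W1[k])),ray(c2,r(W2[k]))]); print(k,P[k].round(4),np.round(e,4))
d=lambda a,b:np.linalg.norm(P[a]-P[b]).round(4)
print("w",d("FL","FR"),d("BL","BR"),"t",d("FL","BL"),d("FR","BR"))
y=P["FL"]+P["BL"]-P["FR"]-P["BR"]; phi=np.degrees(np.arctan2(-y[0],y[1])); n=P["FL"]+P["FR"]-P["BL"]-P["BR"]
print("yaw",phi,"ytilt",y/np.linalg.norm(y),"n",n/np.linalg.norm(n))
top=sum(P.values())/4; C=(Ro.from_euler("z",phi,degrees=True)*Ro.from_euler("y",-.6)).as_matrix()
O=top-.09*C[:,2]
print("top",top,"origin",O)
print((proj(c1,[O+C@[.007,.04,0],O+C@[.007,-.04,0]])-[240,95]+.4)*4)
b=[onz(c1,q(p),.006) for p in((62,33),(340,33))]; print("base far edge",b, np.degrees(np.arctan2(-(b[0]-b[1])[0],(b[0]-b[1])[1])),np.linalg.norm(b[0]-b[1]))
b2=[onz(c2,r(p),.006) for p in((440,48),(733,31),(457,358))];print(b2,np.linalg.norm(b2[0]-b2[2]),np.linalg.norm(b2[0]-b2[1]))
E
```

```text
FL [ 0.5293 -0.281   0.1058] [0.0008 0.0008]
FR [ 0.5473 -0.3579  0.1083] [0.0008 0.0008]
BL [ 0.5172 -0.2827  0.1008] [0.0001 0.0001]
BR [ 0.5358 -0.3623  0.0998] [0.0007 0.0007]
w 0.0791 0.0818 t 0.0132 0.015
yaw 13.167040201757336 ytilt [-0.22777998  0.97366398 -0.0097335 ] n [0.84718513 0.22041002 0.48342194]
top [ 0.53237235 -0.32100215  0.1036826 ] origin [ 0.58185418 -0.30942632  0.02940239]
[[ 72.49638781 147.14461445]
 [331.65631367 147.06488561]]
base far edge [array([ 0.61032217, -0.25675732,  0.006     ]), array([ 0.63064693, -0.34375574,  0.006     ])] 13.149715622660368 0.08934103549968939
[array([ 0.51223101, -0.2787531 ,  0.006     ]), array([ 0.60982383, -0.25650639,  0.006     ]), array([ 0.53279947, -0.36520255,  0.006     ])] 0.08886264241005165 0.10009632707362792
```

Yaw is 13.15° and agrees with the rest's base edge. The origin is (0.582, -0.309, 0.0294), where 0.030 is expected, and the sizes come out right. The nose is 38 mm wide, so the finger tips must stay above 64 mm up the case; I'll grasp at 86 mm.

```bash
cat >> h.py <<'E'
PHI=13.15; O=np.array([.5819,-.3094,.0298]); C=(Ro.from_euler("z",PHI,degrees=True)*Ro.from_euler("y",-.6)).as_matrix()
def grot(C): return Ro.from_matrix(np.column_stack([C[:,1],C[:,0],-C[:,2]])).as_euler("xyz",degrees=True)
RG=grot(C); G=O+C[:,2]*.140; UP=C[:,2]
def st(m=""):
    o=robot.observe(); print(m,"t",round(o["time"],2),"p",o["tool_pos"].round(4),"r",o["tcp_rot"].round(2),"F",o["ft_force"].round(2),"w",round(o["gripper_width"],4),"gf",round(o["gripper_force"],1),"q",o["q"].round(0)); return o
E
python3 - <<'E'
from h import *
ct=robot.get_calibration("top")
nf=[onz(ct,(20+u/4,165+v/4),.17) for u,v in((480,107),(320,120))]; print("nose px on axis plane",nf)
V=Ro.from_euler("z",95.2,degrees=True).as_matrix(); f=np.array([.5768,.3517,.17])
for a in nf: print("in viewer frame",V.T@(a-f))
for d,z in((.25,.40),(.2,.265),(.09,.265)):
    p=f-V[:,0]*d; p[2]=z; print(d,grot(V),robot.ik(p,grot(V)))
st("start"); print(RG,G)
robot.set_gripper(.055); robot.move_pose(G+UP*.07,RG); robot.line_to(G,vel=.08); st("at grasp")
robot.set_gripper(0.0); st("gripped")
E
```

```text
nose px on axis plane [array([0.58770934, 0.26086357, 0.17      ]), array([0.58137815, 0.34741813, 0.17      ])]
in viewer frame [-9.14513231e-02 -2.63170377e-03  2.77555756e-17]
in viewer frame [-4.67917901e-03 -4.17123496e-03  2.77555756e-17]
0.25 [-180.     0.  -174.8] [ -2.57913755  10.294945    20.40473152 100.10978652   0.
  -7.77913755]
0.2 [-180.     0.  -174.8] [ 2.19740144  8.18369167  3.91858083 85.73488916  0.         -3.00259856]
0.09 [-180.     0.  -174.8] [12.46809617 12.93414995  9.20018261 86.26603266  0.          7.26809617]
start t 3.92 p [ 0.4237 -0.3458  0.2529] r [145.6    0.   103.21] F [ 0.03  0.06 -0.64] w 0.0856 gf 0.0 q [-67. -18. -27.  75.  34.  11.]
[145.62253229   0.         103.15      ] [ 0.50492292 -0.32738396  0.14534699]
at grasp t 5.73 p [ 0.505  -0.3277  0.1459] r [1.4561e+02 4.0000e-02 1.0314e+02] F [ 0.42  0.31 -0.7 ] w 0.0549 gf 0.0 q [-58. -10. -31.  56.  32.  23.]
gripped t 6.18 p [ 0.5051 -0.3276  0.1458] r [1.4558e+02 3.0000e-02 1.0315e+02] F [1.08 1.17 1.79] w 0.0128 gf 61.8 q [-58. -10. -31.  56.  32.  23.]
```

Gripped, with the width consistent with the case. Now I'll lift along the slope, carry it to a standoff before the viewer, and look.

```bash
python3 - <<'E'
from h import *
import json
robot.line_to(G+UP*.12,vel=.1); st("lifted")
V=Ro.from_euler("z",95.2,degrees=True).as_matrix(); f=np.array([.5768,.3517,.17])
p=f-V[:,0]*.25; p[2]=.36
robot.move_pose(p,grot(V)); robot.pause(.4); st("hover")
c=robot.get_calibration("wrist"); im=robot.grab_frame("wrist"); cv2.imwrite("pics/w3.png",im); json.dump({k:np.asarray(v).tolist() for k,v in c.items()},open("pics/w3.json","w"))
s=robot.grab_frame("side"); cv2.imwrite("pics/s3.png",s); t=robot.grab_frame("top"); cv2.imwrite("pics/t3.png",t)
cv2.imwrite("pics/m3.png",np.hstack([im, cv2.resize(s[180:390,170:290],(240,420),interpolation=cv2.INTER_CUBIC)]))
E
```

```text
lifted t 7.53 p [ 0.439  -0.3425  0.2437] r [ 1.4564e+02 -6.0000e-02  1.0316e+02] F [ 0.07  0.07 -1.18] w 0.0125 gf 61.5 q [-65. -17. -27.  73.  34.  14.]
hover t 9.65 p [0.5995 0.1024 0.36  ] r [ 180.      0.   -174.84] F [-0.53 -0.46 -0.94] w 0.0126 gf 61.4 q [-3.  9. 14. 96.  0. -8.]
```

View pics/m3.png

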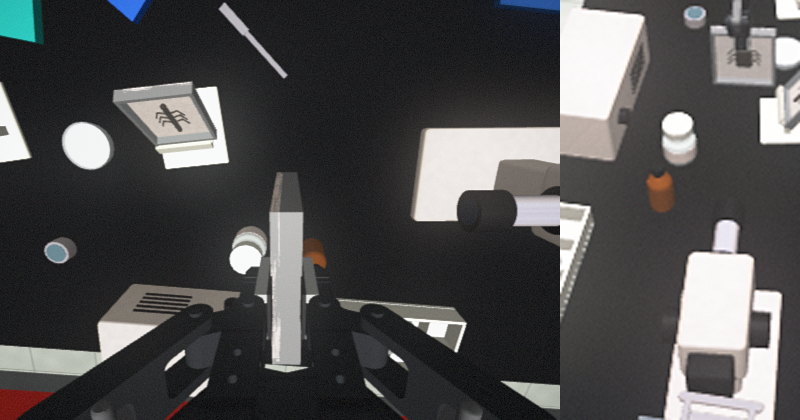

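The case hangs upright in the grip. The wrist view shows the lens nose at about (470,210), the foot at left edge x≈415–425, and the other case undisturbed at (172,118). Next is the viewer's axis, from housing contour, nose and foot.

```bash
python3 - <<'E'
from h import *
import json
ct=robot.get_calibration("top"); cw=json.load(open("pics/w3.json"))
T=cv2.imread("pics/top0.png"); W=cv2.imread("pics/w3.png")
g=cv2.cvtColor(T,cv2.COLOR_BGR2GRAY)
for th in (195,205,215):
    m=np.zeros_like(g); m[172:224,25:96]=(g[172:224,25:96]>th)*255
    m=cv2.morphologyEx(m,cv2.MORPH_OPEN,np.ones((9,9)))
    cs,_=cv2.findContours(m,0,cv2.CHAIN_APPROX_NONE); c=max(cs,key=cv2.contourArea)[:,0]
    P=np.array([onz(ct,p,.208)[:2] for p in c],np.float32); r=cv2.minAreaRect(P*1000)
    # fit the two long sides
    b=cv2.boxPoints(r)/1000
    Vx=np.array([np.cos(np.radians(95.2)),np.sin(np.radians(95.2))]); Vy=np.array([-Vx[1],Vx[0]])
    l=(P-P.mean(0))@np.c_[Vx,Vy]; out=[]
    for s in(1,-1):
        k=(np.abs(l[:,0])<.042)&(l[:,1]*s>.028); vx,vy,x,y=cv2.fitLine(P[k],cv2.DIST_HUBER,0,.001,.001).ravel(); out+=[np.degrees(np.arctan2(vy,vx))%180, (np.array([x,y])).round(4)]
    print(th,r,out)
cv2.imwrite("pics/c4.png",np.hstack([cv2.resize(W[110:260,400:560],None,fx=2.5,fy=2.5,interpolation=cv2.INTER_CUBIC)[:360],cv2.resize(T[170:230,80:160],None,fx=5,fy=5,interpolation=cv2.INTER_CUBIC).copy()[:300].copy() if 0 else cv2.copyMakeBorder(cv2.resize(T[170:230,80:160],None,fx=5,fy=5,interpolation=cv2.INTER_CUBIC),0,60,0,0,cv2.BORDER_CONSTANT)]))
E
```

```text
195 ((572.2031860351562, 410.4124755859375), (70.9698257446289, 115.8382568359375), 5.531313419342041) [np.float32(95.59821), array([0.5377, 0.4093], dtype=float32), np.float32(95.87484), array([0.6065, 0.4132], dtype=float32)]
205 ((572.2709350585938, 409.8885192871094), (70.17798614501953, 114.0034408569336), 5.700948715209961) [np.float32(95.6877), array([0.5384, 0.4063], dtype=float32), np.float32(95.95852), array([0.6045, 0.4295], dtype=float32)]
215 ((572.5258178710938, 409.9828796386719), (69.58405303955078, 113.57855224609375), 5.426852226257324) [np.float32(95.37132), array([0.5389, 0.4083], dtype=float32), np.float32(95.09332), array([0.6059, 0.4142], dtype=float32)]
```

View pics/c4.png

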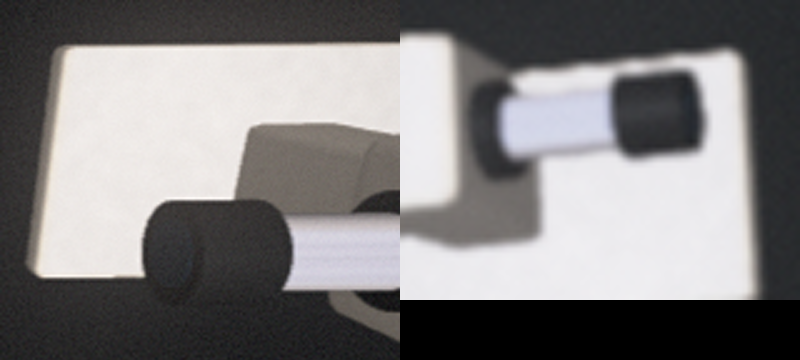

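c4 shows the nose's front-face centre at wrist px ≈(468.8,210.8) and top px ≈(138.4,192.3). The tube centreline runs through top (101,195.6)–(122.4,194.2) and wrist (538,210.8).

```bash
python3 - <<'E'
from h import *
import json
ct=robot.get_calibration("top"); cw=json.load(open("pics/w3.json"))
p,e=tri([ray(cw,(468.8-.3,210.8-.3)),ray(ct,(138.4-.4,192.3-.4))]); print("nose front",p,e)
V=Ro.from_euler("z",95.6,degrees=True).as_matrix(); c=np.array([.5723,.4102,.17])
L=lambda q:(V.T@(q-c)).round(4)
print("housing frame",L(p)); 
for q in((101,195.6),(122.4,194.2),(138.4,192.3)): print("top",L(onz(ct,np.array(q)-.4,.17)))
for q in((468.8,210.8),(490,210.5),(538,210.8)): print("wrist",L(onz(cw,np.array(q)-.3,.17)))
for q in ((31,275),(57,46),(395,43)): print("foot",L(onz(cw,(400+q[0]/2.5-.3,110+q[1]/2.5-.3),.015))) 
E
```

```text
nose front [0.58727699 0.26481247 0.17121011] [np.float64(0.00010850172272260806), np.float64(0.00010850172272288917)]
housing frame [-0.1462 -0.0007  0.0012]
top [-0.0646 -0.0023  0.    ]
top [-0.111  -0.0004  0.    ]
top [-0.1458 -0.0009  0.    ]
wrist [-0.1454 -0.0012  0.    ]
wrist [-0.1264 -0.0011  0.    ]
wrist [-0.083  -0.0017  0.    ]
foot [-0.1271 -0.0653 -0.155 ]
foot [-0.1291  0.0632 -0.155 ]
foot [ 0.0491  0.0634 -0.155 ]
```

The estimates agree: nose axis lateral −1 mm, height 0.171 (0.170 given), front 86 mm from the housing, yaw 95.6°. Now aligning and feeling for contact.

```bash
cat >> h.py <<'E'
V=Ro.from_euler("z",95.6,degrees=True).as_matrix(); VC=np.array([.5723,.4102,0]); RV=grot(V)
def vp(x,y=-.001,z=.265): return VC+V@[x,y,z]
E
python3 - <<'E'
from h import *
robot.move_pose(vp(-.24,z=.30),RV); robot.line_to(vp(-.19),vel=.08); robot.pause(.5)
F0=np.mean([robot.observe()["ft_force"]],0); st("standoff")
hit=robot.line_to(vp(-.13),vel=.012,guard=2.5); robot.pause(.3); o=st(hit)
x=(V.T@(o["tool_pos"]-VC)); print("local",x.round(4),"axial F",V.T@(o["ft_force"]-F0), "torque",o["torque"].round(3))
E
```

```text
standoff t 11.68 p [0.5919 0.2211 0.2651] r [ 180.      0.   -174.41] F [ 0.01 -0.43 -1.24] w 0.013 gf 61.4 q [ 9. 11.  7. 86.  0.  3.]
True t 15.07 p [0.5876 0.2614 0.2638] r [-1.7991e+02 -1.2000e-01 -1.7443e+02] F [ 1.07 -1.59 -0.2 ] w 0.0129 gf 61.6 q [12. 13. 10. 86. -0.  7.]
local [-0.1496 -0.0007  0.2638] axial F [-1.26217435 -0.93815966  1.04062288] torque [-0.553 -0.309  0.018]
```

```bash
python3 - <<'E'
from h import *
s=[]
for i in range(15): robot.pause(.03); o=robot.observe(); s.append(np.r_[V.T@o["ft_force"],V.T@o["torque"],V.T@(o["tool_pos"]-VC)])
s=np.array(s); print(s.mean(0).round(4)); print(s.std(0).round(4))
t=robot.grab_frame("top"); d=robot.grab_frame("side"); w=robot.grab_frame("wrist")
cv2.imwrite("pics/m5.png",np.hstack([cv2.resize(t[150:240,60:180],(400,300),interpolation=cv2.INTER_CUBIC),cv2.resize(w[110:410,200:560],(360,300))]))
cv2.imwrite("pics/s5.png",d); st()
E
```

```text
[-2.5820e+00 -1.1892e+00 -6.8100e-01 -2.5650e-01  6.3510e-01 -1.5500e-02
 -1.4950e-01 -6.0000e-04  2.6380e-01]
[0.6033 0.4774 0.5506 0.0381 0.0264 0.0247 0.     0.     0.    ]
 t 15.72 p [0.5875 0.2615 0.2638] r [-1.7992e+02 -1.2000e-01 -1.7441e+02] F [ 1.73 -1.62 -2.44] w 0.0126 gf 61.5 q [12. 13. 10. 86. -0.  7.]
```

View pics/m5.png

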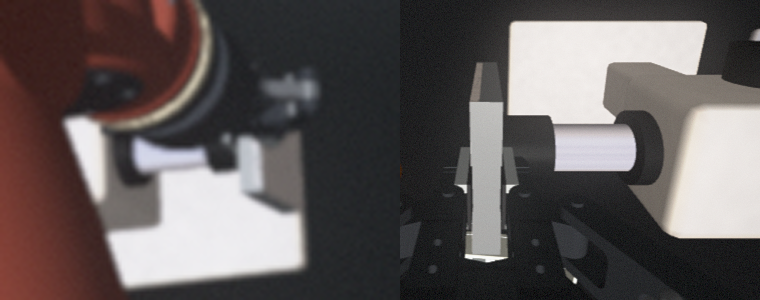

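The wrist view shows the case's front flush against the nose, with the tube horizontal at row ≈145 of the crop. The force is about 2.5 N. I'll trim the 1 mm height error and hold.

```bash
python3 - <<'E'
from h import *
robot.line_to(vp(-.1487),vel=.01,rotation=RV)
s=[]
for i in range(36): robot.pause(.1); o=robot.observe(); s.append(np.r_[V.T@o["ft_force"],V.T@(o["tool_pos"]-VC),o["tcp_rot"]])
s=np.array(s); print(s[:6].mean(0).round(4),s[-10:].mean(0).round(4),s.std(0).round(4)); st()
E
```

```text
[-3.112400e+00  1.055600e+00 -2.216600e+00 -1.487000e-01 -9.000000e-04
  2.649000e-01 -1.199954e+02 -2.330000e-02 -1.743979e+02] [-3.360400e+00  1.551700e+00 -1.445400e+00 -1.487000e-01 -1.000000e-03
  2.650000e-01  1.079996e+02  1.300000e-03 -1.743996e+02] [4.836000e-01 5.635000e-01 5.445000e-01 0.000000e+00 1.000000e-04
 1.000000e-04 1.797205e+02 1.040000e-02 1.900000e-03]
 t 19.61 p [0.5878 0.2623 0.265 ] r [-180.     0.  -174.4] F [-0.46 -2.36 -1.48] w 0.0122 gf 61.3 q [12. 13. 10. 86. -0.  7.]
```

Held still for about 3.6 s at about 3 N. Now retreat, carry it back and re-seat it along the same slope.

```bash
python3 - <<'E'
from h import *
robot.line_to(vp(-.20),vel=.05); robot.line_to(vp(-.24,z=.34),vel=.12)
robot.move_pose(G+UP*.12+C[:,0]*.001,RG); robot.pause(.3); st("above rest")
w=robot.grab_frame("wrist"); a=cv2.imread("pics/w3.png"); 
A=cv2.cvtColor(a,6)[200:360,262:312].astype(np.float32);B=cv2.cvtColor(w,6)[200:360,262:312].astype(np.float32)
cv2.imwrite("pics/w6.png",w); print("shift",cv2.phaseCorrelate(A,B,cv2.createHanningWindow((50,160),cv2.CV_32F)))
print(robot.line_to(G+UP*.02+C[:,0]*.001,vel=.08)); robot.pause(.3); st("20mm up")
print(robot.line_to(G+UP*.003+C[:,0]*.0005,vel=.02,guard=5)); robot.pause(.2); st("3mm up")
hit=robot.line_to(G-UP*.001,vel=.01,guard=5); robot.pause(.3); o=st(hit); print("along slope, local:",C.T@(o["tool_pos"]-G))
E
```

```text
above rest t 23.86 p [ 0.4401 -0.3423  0.2451] r [1.4562e+02 1.0000e-02 1.0320e+02] F [-0.49  1.04 -0.34] w 0.0129 gf 61.5 q [-65. -17. -27.  73.  34.  14.]
shift ((0.13212123922770047, 0.031346414484346496), 0.6491493029594422)
False
20mm up t 25.61 p [ 0.4947 -0.3299  0.1626] r [1.4562e+02 1.0000e-02 1.0314e+02] F [ 1.88  0.74 -1.4 ] w 0.0128 gf 61.5 q [-59. -11. -30.  59.  32.  21.]
False
3mm up t 26.81 p [ 0.5037 -0.3278  0.1482] r [1.4562e+02 1.0000e-02 1.0314e+02] F [ 0.15 -0.67 -1.48] w 0.0124 gf 61.5 q [-58. -10. -31.  57.  32.  23.]
True t 27.47 p [ 0.5052 -0.3275  0.1457] r [1.4557e+02 2.0000e-02 1.0315e+02] F [-0.78  0.03  6.01] w 0.0127 gf 62.3 q [-58. -10. -31.  56.  32.  23.]
along slope, local: [ 0.00040939 -0.00018714  0.0001309 ]
```

No slip in the grip, and contact was felt at exactly the original depth. Releasing, backing off and comparing with the earlier view.

```bash
python3 - <<'E'
from h import *
robot.set_gripper(.055); robot.pause(.2); robot.line_to(G+UP*.10,vel=.1); robot.set_gripper(.085)
P0=np.array([.572,-.311,.03]);C2=(Ro.from_euler("z",13.2,degrees=True)*Ro.from_euler("y",-.6)).as_matrix()
robot.move_pose(P0+C2[:,2]*.27,[145.6,0,103.2]);robot.pause(.3); b=robot.grab_frame("wrist")
robot.move_pose([.53,-.315,.35],[180,0,13.2]); robot.pause(.3); a=robot.grab_frame("wrist"); st("back")
A=cv2.imread("pics/w1.png");B=cv2.imread("pics/w2.png")
for o,n in((A,a),(B,b)): d=cv2.absdiff(o,n)[90:270,230:340]; print(d.mean(), (d.max(2)>60).sum())
g=lambda i:cv2.resize(i,(390,290),interpolation=cv2.INTER_CUBIC)
k1=(slice(95,200),slice(230,350)); k2=(slice(135,260),slice(215,335))
cv2.imwrite("pics/m7.png",np.vstack([np.hstack([g(A[k1]),g(a[k1])]),np.hstack([g(B[k2]),g(b[k2])])]))
E
```

```text
back t 32.39 p [ 0.5299 -0.3151  0.35  ] r [-180.     -0.     13.19] F [-0.64 -0.19  0.72] w 0.0851 gf 0.0 q [-43.  10.  15.  95.   0. 124.]
4.594006734006734 76
5.459545454545455 247
```

View pics/m7.png

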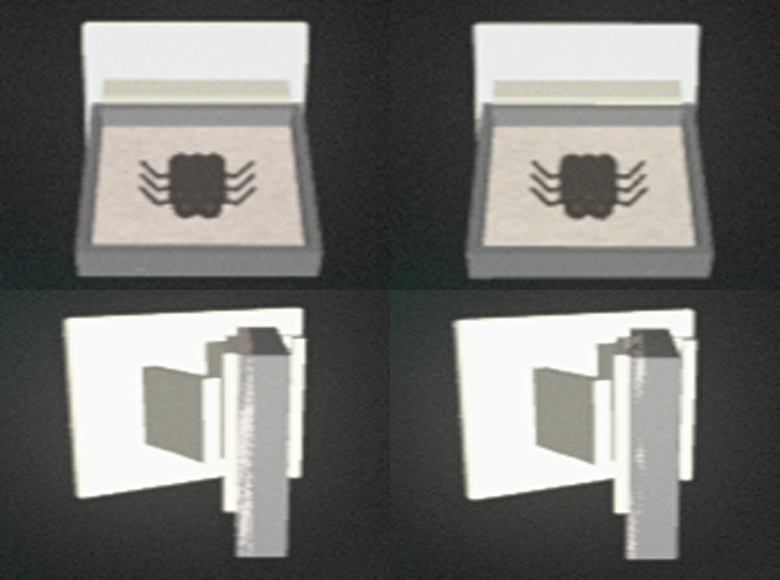

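The before and after views (left and right halves) match: the case is seated on the same rest, beetle facing out, and the gripper is clear of it. Handing in.

```bash
python3 -c "
from plant import robot
print(robot.job_done())"
```

```text
the job is handed in; nothing more can be done
None
```

The broad-beetle case was held upright against the lens nose at about 3 N for 3.6 s, then set back on its own rest, matching the earlier pictures, released and handed in at about 32 s of robot time.

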